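# Take the tiered serving stand apart onto its coasters

## Task

Take the porcelain serving stand apart from the top down, one piece at a time, and set each piece gently, upright and centred on the green coaster of its own size: the bowl on the smallest coaster, then the small tier on the next size, then the medium tier on the next, and last the large tier on the largest. Let go of everything, let no piece tip over, and leave the torch and the dispenser where they are.

Things in the scene. Friction and masses are not known exactly. Their poses are not given: they have to be found in the camera images.
- bowl: White porcelain dip bowl on top of the stack, 58 mm across, 34 mm high, 80 g. Origin: centre of underside, z up. Foot ring 50 mm across, 7 mm high, open inside (42 mm), loosely round the small tier's head. Outer wall upright from z = 14 mm to the rim at 34: grip across the outside from above (tips no lower than z = 6). Lift straight up.
- small_tier: White porcelain small tier, 140 g: round plate 80 mm across, rim top at z = 16 mm, central post ending in a cylindrical head 36 mm across from z = 30 to 50 mm: grip it from above (tips no lower than z = 22). Origin: centre of underside, z up. Foot ring 50 mm across, 7 mm high, open inside (42 mm). The next piece's origin is 43 mm up, its foot loosely round this head, 7 mm deep; lift straight up.
- medium_tier: White porcelain medium tier, 200 g: round plate 105 mm across, rim top at z = 16 mm, central post ending in a cylindrical head 36 mm across from z = 30 to 50 mm: grip it from above (tips no lower than z = 22). Origin: centre of underside, z up. Foot ring 50 mm across, 7 mm high, open inside (42 mm). The next piece's origin is 43 mm up, its foot loosely round this head, 7 mm deep; lift straight up.
- large_tier: White porcelain large tier at the foot of the stack, 280 g: round plate 130 mm across, rim top at z = 16 mm, central post ending in a cylindrical head 36 mm across from z = 30 to 50 mm: grip it from above (tips no lower than z = 22). Origin: centre of underside, z up. Foot ring 50 mm across, 7 mm high, open inside (42 mm). The next piece's origin is 43 mm up, its foot loosely round this head, 7 mm deep; lift straight up.
- mat_a: Sage-green hard silicone coaster, plain flat disc 78 mm in diameter (the smallest of the four) and 6 mm thick, stuck to the table. Origin: centre of its underside, on the table; its top is at z = 6 mm. For the bowl.
- mat_b: Sage-green hard silicone coaster, plain flat disc 100 mm in diameter (the second smallest of the four) and 6 mm thick, stuck to the table. Origin: centre of its underside, on the table; its top is at z = 6 mm. For the small tier.
- mat_c: Sage-green hard silicone coaster, plain flat disc 125 mm in diameter (the second largest of the four) and 6 mm thick, stuck to the table. Origin: centre of its underside, on the table; its top is at z = 6 mm. For the medium tier.
- mat_d: Sage-green hard silicone coaster, plain flat disc 150 mm in diameter (the largest of the four) and 6 mm thick, stuck to the table. Origin: centre of its underside, on the table; its top is at z = 6 mm. For the large tier.
- torch: Bystander: black aluminium torch lying on the table, 110 mm long, 33 mm thick at the head. Origin: under its middle, at the table; x along it towards the head.
- dispenser: Bystander: empty clear plastic push dispenser with a white pump head, standing, 62 mm in diameter, 160 mm high. Origin: centre of its underside, z up.
Not all that is in view belongs to the job. Leave any yellow look-alike of the large_tier alone. Leave any blue look-alike of the small_tier alone.

How it is judged:
On the way, in this order (a step that is already met when the one before it is completed fails the run):
1. the little bowl stands released on its coaster (horizontal distance between bowl and mat_a below 0.012 m and z of bowl in the frame of mat_a between 0.003 and 0.009 m and angle between bowl's own z axis and vertical below 0.06 rad and linear speed of bowl below 0.02 m/s and angular speed of bowl below 0.2 rad/s and contact force between bowl and the fingers below 0.1 N), for 0.2 s.
2. the small tier stands released on its coaster (horizontal distance between small_tier and mat_b below 0.012 m and z of small_tier in the frame of mat_b between 0.003 and 0.009 m and angle between small_tier's own z axis and vertical below 0.06 rad and linear speed of small_tier below 0.02 m/s and angular speed of small_tier below 0.2 rad/s and contact force between small_tier and the fingers below 0.1 N), for 0.2 s.
3. the medium tier stands released on its coaster (horizontal distance between medium_tier and mat_c below 0.012 m and z of medium_tier in the frame of mat_c between 0.003 and 0.009 m and angle between medium_tier's own z axis and vertical below 0.06 rad and linear speed of medium_tier below 0.02 m/s and angular speed of medium_tier below 0.2 rad/s and contact force between medium_tier and the fingers below 0.1 N), for 0.2 s.
4. the large tier stands released on its coaster (horizontal distance between large_tier and mat_d below 0.012 m and z of large_tier in the frame of mat_d between 0.003 and 0.009 m and angle between large_tier's own z axis and vertical below 0.06 rad and linear speed of large_tier below 0.02 m/s and angular speed of large_tier below 0.2 rad/s and contact force between large_tier and the fingers below 0.1 N), for 0.2 s.
At the end, for the whole second after the job is handed in: Bowl, small, medium and large tier each stand released, upright (within 3.4 degrees) and at rest on their own coaster, from smallest to largest, foot down on it (height within 3 mm) and centred within 12 mm (all of step 1 and all of step 2 and all of step 3 and all of step 4); the robot touches nothing.
It fails at once if a piece is tipped by more than 35 degrees (angle between any of bowl, small_tier, medium_tier, large_tier's own z axis and vertical above 0.61 rad).
It fails at once if a piece is banged down on its coaster (over 60 N) (contact force between bowl and mat_a above 60 N or contact force between small_tier and mat_b above 60 N or contact force between medium_tier and mat_c above 60 N or contact force between large_tier and mat_d above 60 N).
It fails at once if the torch is shifted by more than 20 mm (distance of torch from where it was at the start of the episode above 0.02 m).
It fails at once if the dispenser is shifted by more than 20 mm (distance of dispenser from where it was at the start of the episode above 0.02 m).
It also fails if it takes over 131 s, if anything falls off the work surface, if the arm or the gripper's body presses on something with over 40 N, if the wrist force passes 120 N, or if a joint passes its speed limit or range.

## Robot

A 7-joint arm with a two-finger parallel gripper is mounted at the origin on the work surface. World frame = base frame: x ahead of the robot, y to its left, z up, the work surface at z = 0. Lengths are in m, angles in rad, forces in N, time in s.
With the tool pointing down it reaches from about 0.4 to 0.85 m from the base axis. Payload 10.4 kg.
Tool frame: the origin (TCP) lies midway between the tips of the shut fingers; the grasp point (between the pads) lies 19 mm behind it; z points along the fingers, x is the direction in which the jaws open and shut, and the axes are right-handed (so a half turn about z gives the same grasp; the last joint's range is limited). The gripper opens to 85 mm and grips with 20 to 120 N. Pads are 22 mm wide; open, the fingers measure 114 mm over their backs; the gripper's body (76 mm by 85 mm) begins 54 mm behind the grasp point. The pads swing forward as they close: fully open they stand 13 mm farther back than shut.
Start: joints at [1.187, 0.332, -0.065, 1.46, 0.022, 1.35, -0.088], TCP at [0.221, -0.585, 0.231] pointing down, gripper open.
Joint ranges: [-2.6, 2.6], [-0.5, 2.12], [-1.47, 1.34], [0.16, 2.42], [-1.27, 4.41], [0.06, 2.06], [-2.6, 2.6]. Speed limits (rad/s): [2.22, 2.22, 2.79, 2.79, 3.14, 3.14, 3.14].

## Interface

Orientations are given as a unit quaternion [x, y, z, w].
In Python, from workcell import monitor, eyes, ticket, models gives the robot as it stands.
- The arm moves only by the tool servo_tool, never from a script. Its argument "motion" is a list of rows, each a list of 7 numbers: the opening, from 0 (shut) to 1 (fully open), then the shift along the tool's x, y, z in m, then the turn, a rotation vector about the tool's x, y, z in degrees. In form: [[fingers, tx, ty, tz, rx, ry, rz], ...]. A call has 1 to 20 rows; each row is the pose to reach, as a shift and turn from the pose commanded when the call began, along the tool's axes at that moment; what a row does not reach only later rows make up. A row lasts 1/8 s, in which the tool goes at most 62.5 mm and 10.7 degrees, less where a joint would pass 70% of its speed; a pose out of reach is approached as far as the arm can. A call with a gripper value outside its range is refused whole. The fingers move at their own pace and stop on an object; "grip_force" is the grip in N (left out, the last holds). Time passes only in rows, so rows that repeat a pose let the fingers close. It gives the time, the measured TCP pose, the force and the opening at its end, in the units of the state.
- monitor.get_obs(): the state, without advancing time (a new reading comes with each control period).
- eyes.camera(name): name is "side" or "top"; returns (picture, depth): 400x640x3 uint8, blue, green, red; 400x640 float32, m along the optical axis (not along the pixel's ray), 0 where there is no reading.
- eyes.camera_info(name): a dict with "intrinsics" (3x3 intrinsics, pixels), "extrinsics" (4x4, takes a point from world to camera coordinates). Camera axes: x right, y down, z forward; pixel columns grow to the right and rows downward; lengths in m; the calibration is good to about 2 mm. A picture is of the moment at which its call begins. camera_info takes no time and is no camera call.
- ticket.hand_in(): hands the job in, once; it reports no verdict.
Trained networks look in the newest picture that a camera, given by its name, has taken for a name from the list of things; names that differ only in an ending like _2 or _b are one class to them, and where a whole thing is asked for, a point or a joint stands for the part that bears it (a point fixed in the world has none). Each returns a list of dicts, best first, with "confidence" (0 to 1); they miss things now and then, are a little off and sometimes report something else, mostly with a low value. They report only what shows in the picture. A call takes as long as a camera call. They do not tell look-alikes from the thing itself.
- models.boxes_of(camera, thing): "point" ([x, y, z] in m, in the coordinates of the camera as it stood for that picture, good to about 4 mm: the middle of the surface that is visible of it).
The state is a dict: "clock": time; "joint_pos": joint angles; "joint_velocities": joint speeds; "tau": joint torques, N m; "position": TCP position; "ee_rot": TCP orientation; "ft_force": force on the tool from outside, world axes, zero at the start; "torque": the same for the moment, N m; "grip_width": opening from 0.0 (shut) to 1.0 (fully open).
Only numpy, scipy, OpenCV 4.12 (cv2) and the standard library are available. Lean on these libraries where they do the work, as an engineer would, in place of code of your own. Each camera call takes 0.05 s, during which the arm holds its last target. There are 200 camera calls.

## Working session

There is one attempt and no reset: what is moved stays moved. The work goes in short steps, Python scripts to look and compute and a tool call to move; the robot and the scene stay as the last step left them, time stands still between calls to the robot, and variables do not carry over. Pictures are saved under pics/ and viewed, about 12 in all and at most 16, crops included, and the job is handed in when it is done.

Besides the shell and the picture viewer there is one more tool, called as name(argument=value, ...) on one line, values as JSON. servo_tool: Moves the arm, as the interface text tells. Its arguments: {"type":"object","properties":{"motion":{"type":"array"},"grip_force":{"type":"number"}},"required":["motion"]}

```bash
mkdir -p pics
cat > h.py <<'E'
import numpy as np, cv2
from workcell import monitor, eyes, ticket, models
def cloud(cam):
    p,d=eyes.camera(cam); i=eyes.camera_info(cam); K=np.array(i["intrinsics"]);T=np.linalg.inv(np.array(i["extrinsics"]))
    v,u=np.mgrid[:400,:640]
    c=np.stack([(u-K[0,2])/K[0,0]*d,(v-K[1,2])/K[1,1]*d,d,np.ones_like(d)],-1)
    w=(c@T.T)[...,:3]; w[d==0]=np.nan
    return p,d,w
def toworld(cam,pt):
    T=np.linalg.inv(np.array(eyes.camera_info(cam)["extrinsics"])); return (T@np.r_[pt,1])[:3]
E
python3 - <<'E'
from h import *
o=monitor.get_obs(); print({k:np.round(v,3) for k,v in o.items()})
ims=[]
for c in("top","side"):
    p,d,w=cloud(c); ims.append(p); np.save(f"{c}.npy",w); cv2.imwrite(f"pics/{c}0.png",p)
    for t in("bowl","small_tier","medium_tier","large_tier","mat_a","torch","dispenser"):
        print(c,t,[(round(b["confidence"],2),np.round(toworld(c,b["point"]),3).tolist()) for b in models.boxes_of(c,t)])
    T=np.linalg.inv(np.array(eyes.camera_info(c)["extrinsics"]));print(T.round(3))
E
```

```text
{'clock': np.float64(0.0), 'joint_pos': array([ 1.187,  0.333, -0.065,  1.461,  0.022,  1.35 , -0.089]), 'joint_velocities': array([-0.   , -0.   , -0.001, -0.001,  0.001,  0.001, -0.   ]), 'tau': array([ 0.0000e+00, -6.2545e+01,  4.9000e-02, -3.9160e+01,  1.6000e-02,
        1.0000e-02,  0.0000e+00]), 'position': array([ 0.22 , -0.584,  0.231]), 'ee_rot': array([ 0.823, -0.569, -0.001, -0.   ]), 'ft_force': array([-1.055,  0.069, -0.86 ]), 'torque': array([0.018, 0.01 , 0.025]), 'grip_width': np.float64(0.997)}
top bowl [(0.96, [0.625, 0.007, 0.141])]
top small_tier [(0.9, [0.442, -0.033, 0.019])]
top medium_tier [(0.81, [0.6, 0.006, 0.052])]
top large_tier [(0.61, [0.82, 0.014, 0.013]), (0.56, [0.59, 0.011, 0.012])]
top mat_a [(0.95, [0.466, 0.144, 0.002]), (0.94, [0.557, 0.33, 0.011]), (0.9, [0.451, -0.178, 0.01]), (0.85, [0.545, -0.333, 0.012])]
top torch [(0.9, [0.347, -0.351, 0.031])]
top dispenser [(0.97, [0.724, 0.214, 0.107])]
[[-0.011 -0.981  0.191  0.365]
 [-1.     0.01  -0.008  0.015]
 [ 0.006 -0.191 -0.981  1.27 ]
 [ 0.     0.     0.     1.   ]]
side bowl [(0.71, [0.621, 0.009, 0.148]), (0.37, [0.546, 0.338, 0.008])]
side small_tier [(0.96, [0.618, 0.024, 0.099]), (0.88, [0.435, -0.016, 0.014])]
side medium_tier [(0.63, [0.614, 0.023, 0.053])]
side large_tier [(0.73, [0.814, 0.027, 0.012]), (0.67, [0.608, 0.032, 0.012])]
side mat_a [(0.84, [0.462, 0.154, 0.004]), (0.77, [0.548, 0.34, 0.006]), (0.75, [0.543, -0.327, 0.011])]
side torch [(0.68, [0.343, -0.33, 0.027]), (0.22, [0.461, 0.155, 0.006])]
side dispenser [(0.82, [0.727, 0.232, 0.09]), (0.53, [0.462, 0.152, 0.007])]
[[-0.867 -0.299  0.4    0.219]
 [-0.499  0.5   -0.708  0.628]
 [ 0.012 -0.813 -0.582  0.655]
 [ 0.     0.     0.     1.   ]]
```

View pics/top0.png

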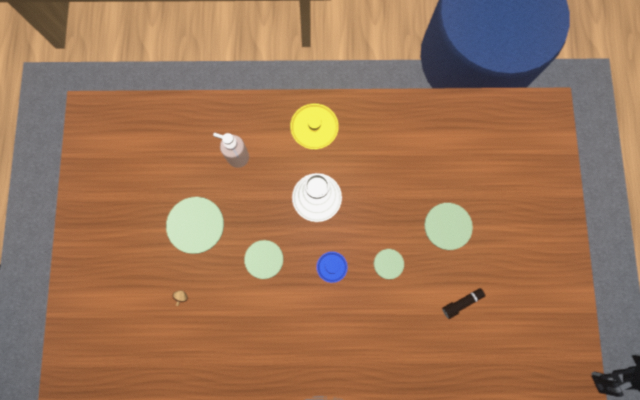

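View pics/side0.png

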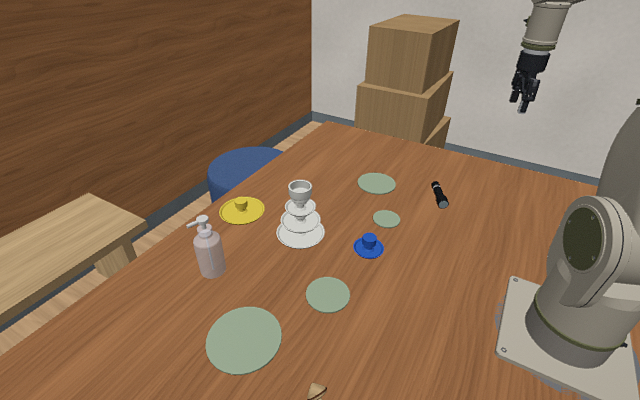

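The top view shows the white stack at (317,197). The green mats are a (389,264), b (264,260), c (449,226) and d (195,225). The yellow plate at (314,126) and the blue piece at (331,267) are decoys and stay put. The torch is at (465,303) and the dispenser at (233,150). Next I'll measure precisely by intersecting rays with planes of known height.

```bash
cat >> h.py <<'E'
def onplane(cam,uv,z):
    i=eyes.camera_info(cam); K=np.array(i["intrinsics"]);T=np.linalg.inv(np.array(i["extrinsics"]))
    r=np.c_[np.asarray(uv,float),np.ones(len(uv))]@np.linalg.inv(K).T@T[:3,:3].T
    o=T[:3,3]; return o+r*((z-o[2])/r[:,2])[:,None]
def ell(cam,mask,z):
    out=[]
    for c in cv2.findContours(mask.astype(np.uint8),cv2.RETR_EXTERNAL,cv2.CHAIN_APPROX_NONE)[0]:
        if len(c)<25: continue
        P=onplane(cam,cv2.convexHull(c)[:,0],z)[:,:2]; P=onplane(cam,c[:,0],z)[:,:2]
        (x,y),(a,b),_=cv2.fitEllipse((P*1000).astype(np.float32)); out.append([round(q,1) for q in(x,y,a,b)])
    return out
E
python3 - <<'E'
from h import *
for c in("top","side"):
    p=cv2.imread(f"pics/{c}0.png"); w=np.load(f"{c}.npy"); h=cv2.cvtColor(p,cv2.COLOR_BGR2HSV)
    g=(h[...,0]>40)&(h[...,0]<85)&(h[...,1]>25)&(w[...,2]<0.03)&(w[...,2]>-.02)&(abs(w[...,1])<.5)&(w[...,0]<.9)
    print(c,"mats",ell(c,g,.006))
    near=(np.hypot(w[...,0]-.62,w[...,1]-.01)<.1)
    print("bowl",ell(c,near&(w[...,2]>.135),.163))
    wh=near&(h[...,1]<70)&(h[...,2]>90)&(w[...,2]>.004)
    print("stack/large",ell(c,near&(w[...,2]>.008),.016))
    y=(h[...,1]>150)&(h[...,0]>22)&(h[...,0]<34); print("yellow",ell(c,y,.016))
    b=(h[...,1]>150)&(h[...,0]>100)&(h[...,0]<130)&(w[...,0]<.6)&(w[...,2]>-.05); print("blue",ell(c,b,.016))
    dsp=np.hypot(w[...,0]-.724,w[...,1]-.22)<.09
    print("disp",np.nanmedian(w[dsp&(w[...,2]>.02)],0))
    if c=="top":
        s=cv2.resize(p[150:250,250:410],None,fx=5,fy=5,interpolation=cv2.INTER_CUBIC)
    else: s2=cv2.resize(p[170:250,240:368],None,fx=5,fy=5,interpolation=cv2.INTER_CUBIC)
cv2.imwrite("pics/crop.png",cv2.resize(np.vstack([s,cv2.copyMakeBorder(s2,0,0,0,s.shape[1]-s2.shape[1],cv2.BORDER_CONSTANT)]),None,fx=.66,fy=.66))
E
```

```text
top mats [[449.6, -174.3, 70.9, 71.0], [464.7, 148.1, 93.2, 94.1], [546.5, -334.1, 118.5, 118.5], [556.1, 328.6, 143.4, 144.1]]
bowl [[620.5, 8.8, 56.2, 58.8]]
stack/large [[624.3, 8.5, 126.1, 126.3]]
yellow [[821.2, 14.3, 126.5, 127.5]]
blue [[442.6, -27.3, 70.3, 71.6]]
disp [0.72850297 0.21348378 0.10561308]
side mats [[553.6, 330.9, 146.2, 148.1], [462.5, 150.5, 96.0, 98.6], [448.1, -170.9, 73.4, 76.8], [544.7, -330.0, 118.7, 122.7]]
bowl [[612.6, 24.7, 58.0, 90.0]]
stack/large [[661.7, -49.2, 115.4, 340.5]]
yellow [[818.9, 16.5, 125.1, 126.8]]
blue [[443.0, -31.1, 70.9, 89.8]]
disp [0.72450031 0.23511438 0.09509577]
```

View pics/crop.png

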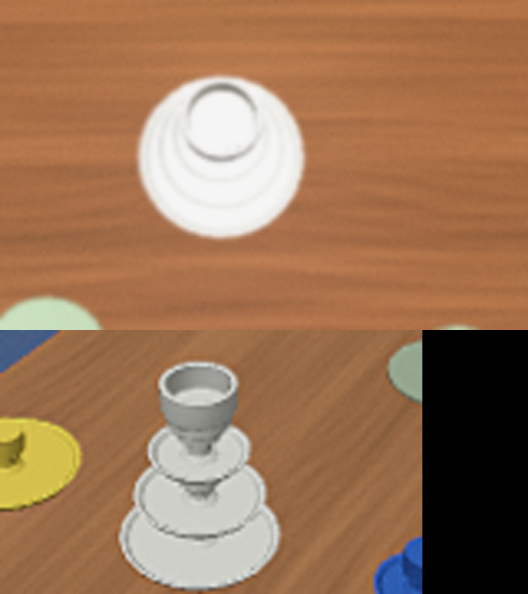

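The crop confirms the white stack, with the bowl on top at top-view (317,187). It matches the description, and the yellow and blue pieces are clearly separate. The two cameras agree within about 4 mm. Moving to hover above the bowl, with the jaws turned along world y.

servo_tool(motion=[[1, -0.1, -0.15, -0.03, 0, 0, 8], [1, -0.1, -0.15, -0.03, 0, 0, 20.7], [1, -0.25, -0.35, -0.03, 0, 0, 20.7], [1, -0.25, -0.35, -0.03, 0, 0, 20.7], [1, -0.4136, -0.5853, -0.03, 0, 0, 20.7], [1, -0.4136, -0.5853, -0.03, 0, 0, 20.7], [1, -0.4136, -0.5853, -0.03, 0, 0, 20.7], [1, -0.4136, -0.5853, -0.03, 0, 0, 20.7], [1, -0.4136, -0.5853, -0.03, 0, 0, 20.7], [1, -0.4136, -0.5853, -0.03, 0, 0, 20.7], [1, -0.4136, -0.5853, -0.03, 0, 0, 20.7], [1, -0.4136, -0.5853, -0.03, 0, 0, 20.7], [1, -0.4136, -0.5853, -0.03, 0, 0, 20.7], [1, -0.4136, -0.5853, -0.03, 0, 0, 20.7], [1, -0.4136, -0.5853, -0.03, 0, 0, 20.7], [1, -0.4136, -0.5853, -0.03, 0, 0, 20.7]], grip_force=40)

```text
clock: 2.8
position: [0.6221, 0.0077, 0.2616]
ee_rot: [-0.706, 0.708, -0.0, -0.0]
ft_force: [0.7, 0.1, -0.2]
grip_width: 1.0
```

servo_tool(motion=[[1, -0.001, 0.001, 0.03, 0, 0, 0], [1, -0.001, 0.001, 0.06, 0, 0, 0], [1, -0.001, 0.001, 0.08, 0, 0, 0], [1, -0.001, 0.001, 0.1, 0, 0, 0], [1, -0.001, 0.001, 0.115, 0, 0, 0], [1, -0.001, 0.001, 0.1275, 0, 0, 0], [1, -0.001, 0.001, 0.1275, 0, 0, 0]])

```text
clock: 3.68
position: [0.6209, 0.0098, 0.133]
ee_rot: [-0.707, 0.707, 0.0, -0.0]
ft_force: [-0.4, -0.4, 0.6]
grip_width: 0.998
```

Run:
```python
from h import *
p,d,w=cloud("side"); np.save("s1.npy",w); print(monitor.get_obs()["position"])
cv2.imwrite("pics/s1.png",cv2.resize(p[100:260,220:400],None,fx=3.3,fy=3.3))
```

```text
[0.62132946 0.00987869 0.13381725]
```

View pics/s1.png

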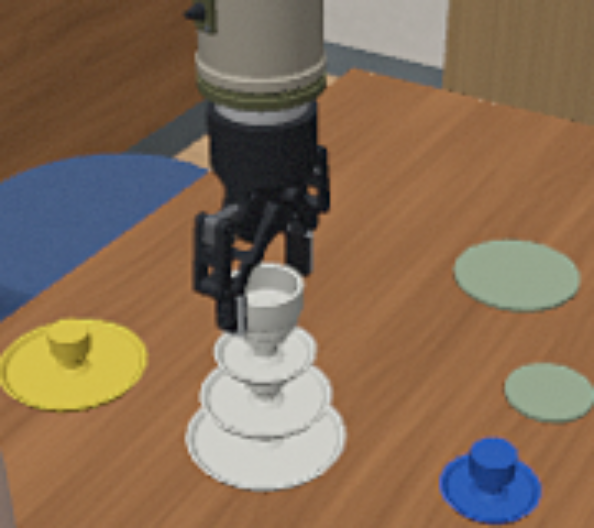

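The fingers straddle the bowl, which is at (270,300) in the crop. I'll close slowly.

servo_tool(motion=[[0.85, 0, 0, 0, 0, 0, 0], [0.75, 0, 0, 0, 0, 0, 0], [0.68, 0, 0, 0, 0, 0, 0], [0.63, 0, 0, 0, 0, 0, 0], [0.58, 0, 0, 0, 0, 0, 0], [0.5, 0, 0, 0, 0, 0, 0], [0.5, 0, 0, 0, 0, 0, 0], [0.5, 0, 0, 0, 0, 0, 0]], grip_force=30)

```text
clock: 4.72
position: [0.6218, 0.0101, 0.1347]
ee_rot: [-0.707, 0.707, -0.001, 0.001]
ft_force: [-0.7, 1.0, 6.4]
grip_width: 0.675
```

servo_tool(motion=[[0.5, 0, 0, -0.005, 0, 0, 0], [0.5, 0, 0, -0.012, 0, 0, 0], [0.5, 0, 0, -0.02, 0, 0, 0], [0.5, 0, 0, -0.035, 0, 0, 0], [0.5, 0, 0, -0.06, 0, 0, 0], [0.5, 0.03, 0.03, -0.06, 0, 0, 0], [0.5, 0.06, 0.06, -0.06, 0, 0, 0], [0.5, 0.09, 0.09, -0.06, 0, 0, 0], [0.5, 0.12, 0.12, -0.06, 0, 0, 0], [0.5, 0.15, 0.145, -0.04, 0, 0, 0], [0.5, 0.17, 0.165, -0.01, 0, 0, 0], [0.5, 0.1827, 0.172, 0.02, 0, 0, 0], [0.5, 0.1827, 0.172, 0.05, 0, 0, 0], [0.5, 0.1827, 0.172, 0.08, 0, 0, 0], [0.5, 0.1827, 0.172, 0.095, 0, 0, 0], [0.5, 0.1827, 0.172, 0.095, 0, 0, 0], [0.5, 0.1827, 0.172, 0.095, 0, 0, 0]])

```text
clock: 6.85
position: [0.4501, -0.173, 0.0401]
ee_rot: [-0.707, 0.707, -0.001, 0.0]
ft_force: [0.4, 0.6, -0.4]
grip_width: 0.681
```

Run:
```python
from h import *
p,d,w=cloud("side"); print(monitor.get_obs()["position"])
cv2.imwrite("pics/s2.png",cv2.resize(p[100:260,260:460],None,fx=3,fy=3))
p,d,w=cloud("top"); h=cv2.cvtColor(p,cv2.COLOR_BGR2HSV)
near=(np.hypot(w[...,0]-.62,w[...,1]-.01)<.1)
for z in (.125,.08,.04,.008): print(z,ell("top",near&(w[...,2]>z),{.125:.136,.08:.102,.04:.059,.008:.016}[z]))
```

```text
[ 0.45008677 -0.17305585  0.04005843]
0.125 [[621.9, 9.0, 34.1, 35.4]]
0.08 [[623.1, 9.1, 76.4, 76.5]]
0.04 [[623.3, 8.5, 101.2, 101.6]]
0.008 [[624.2, 8.5, 125.9, 126.2]]
```

View pics/s2.png

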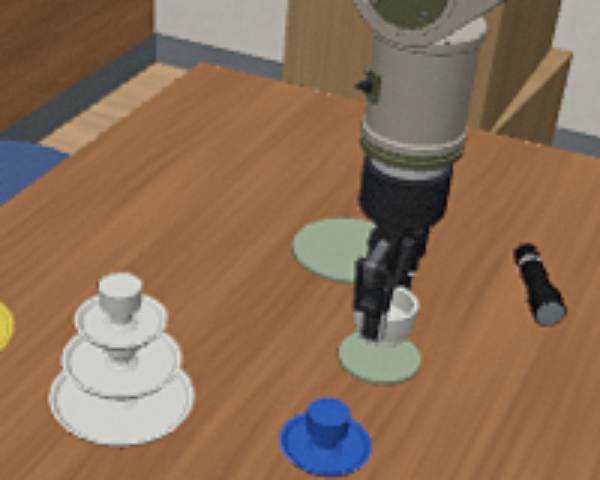

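The bowl hangs upright over mat a, and the stack is undisturbed. I'll lower it gently.

servo_tool(motion=[[0.5, 0, 0, 0.008, 0, 0, 0], [0.5, 0, 0, 0.015, 0, 0, 0], [0.5, 0, 0, 0.02, 0, 0, 0], [0.5, 0, 0, 0.023, 0, 0, 0], [0.5, 0, 0, 0.025, 0, 0, 0], [0.5, 0, 0, 0.027, 0, 0, 0], [0.5, 0, 0, 0.028, 0, 0, 0], [0.5, 0, 0, 0.028, 0, 0, 0]])

```text
clock: 7.95
position: [0.4495, -0.1729, 0.0117]
ee_rot: [-0.707, 0.707, -0.0, -0.0]
ft_force: [-3.8, 3.6, 11.5]
grip_width: 0.672
```

servo_tool(motion=[[0.68, 0, 0, 0, 0, 0, 0], [0.74, 0, 0, 0, 0, 0, 0], [0.85, 0, 0, 0, 0, 0, 0], [1, 0, 0, 0, 0, 0, 0], [1, 0, 0, 0, 0, 0, 0], [1, 0, 0, -0.02, 0, 0, 0], [1, 0, 0, -0.05, 0, 0, 0], [1, 0, 0, -0.1, 0, 0, 0], [1, 0, 0, -0.15, 0, 0, 0], [1, -0.05, -0.05, -0.18, 0, 0, 0], [1, -0.09, -0.09, -0.18, 0, 0, 0], [1, -0.13, -0.13, -0.18, 0, 0, 0], [1, -0.182, -0.173, -0.18, 0, 0, 0], [1, -0.182, -0.173, -0.18, 0, 0, 0], [1, -0.182, -0.173, -0.18, 0, 0, 0]])

```text
clock: 9.82
position: [0.6221, 0.0093, 0.1903]
ee_rot: [0.707, -0.707, -0.0, 0.0]
ft_force: [0.3, -0.7, 0.2]
grip_width: 1.007
```

Run:
```python
from h import *
print(monitor.get_obs()["position"])
p,d,w=cloud("top")
near=(np.hypot(w[...,0]-.449,w[...,1]+.173)<.06)
print("bowl",ell("top",near&(w[...,2]>.02),.040), np.nanmax(w[near][:,2]))
p,d,w=cloud("side");cv2.imwrite("pics/s3.png",cv2.resize(p[100:260,260:460],None,fx=3,fy=3))
```

```text
[0.6221133  0.00928635 0.19026237]
bowl [[450.7, -179.5, 42.8, 49.4]] 0.04686229230355865
```

View pics/s3.png

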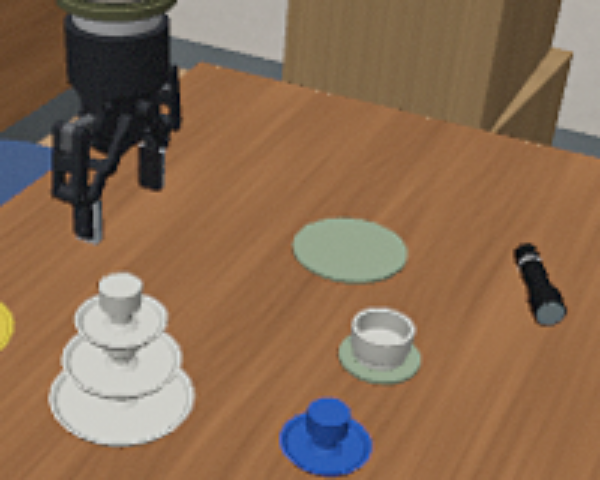

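The bowl stands upright on mat a. The depth-based fit was ragged, so I'll check its centring by colour.

Run:
```python
from h import *
for c in("top","side"):
    p,d,w=cloud(c); h=cv2.cvtColor(p,cv2.COLOR_BGR2HSV)
    near=(np.hypot(w[...,0]-.449,w[...,1]+.173)<.07)&(h[...,1]<45)
    near=cv2.morphologyEx(near.astype(np.uint8),cv2.MORPH_OPEN,np.ones((3,3)))
    n=near.astype(bool); print(c,ell(c,n,.040),"pts z>.03 median",np.nanmean(w[n&(w[...,2]>.03)],0))
    print(np.c_[np.where(n)[::-1]].min(0),np.c_[np.where(n)[::-1]].max(0))
    print([np.round(toworld(c,b["point"]),3) for b in models.boxes_of(c,"bowl")])
    if c=="top": cv2.imwrite("pics/b.png",cv2.resize(p[230:300,340:440],None,fx=6,fy=6))
```

```text
top [[454.9, -191.1, 24.9, 60.3]] pts z>.03 median [ 0.4547725  -0.19396835  0.03927505]
[390 250] [403 272]
[array([ 0.456, -0.193,  0.02 ])]
side [[440.8, -144.2, 68.4, 111.5]] pts z>.03 median [ 0.44850217 -0.1694196   0.03664235]
[373 203] [399 227]
[array([ 0.448, -0.169,  0.025])]
```

View pics/b.png

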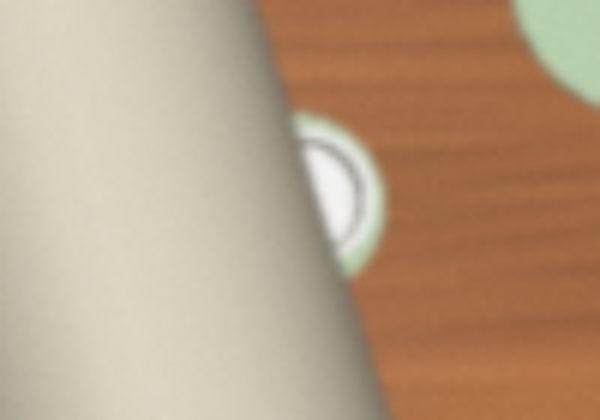

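The arm hides part of the bowl, but the visible green margin on the right and the side view (0.4485, -0.169) both say it is centred. Now the small tier, with the TCP at 0.109.

servo_tool(motion=[[1, 0, 0, 0.025, 0, 0, 0], [1, 0, 0, 0.05, 0, 0, 0], [1, 0, 0, 0.07, 0, 0, 0], [1, 0, 0, 0.0815, 0, 0, 0], [0.85, 0, 0, 0.0815, 0, 0, 0], [0.7, 0, 0, 0.0815, 0, 0, 0], [0.58, 0, 0, 0.0815, 0, 0, 0], [0.5, 0, 0, 0.0815, 0, 0, 0], [0.44, 0, 0, 0.0815, 0, 0, 0], [0.4, 0, 0, 0.0815, 0, 0, 0], [0.35, 0, 0, 0.0815, 0, 0, 0], [0.3, 0, 0, 0.0815, 0, 0, 0], [0.3, 0, 0, 0.0815, 0, 0, 0], [0.3, 0, 0, 0.0815, 0, 0, 0]], grip_force=40)

```text
clock: 11.88
position: [0.6225, 0.0094, 0.1097]
ee_rot: [-0.707, 0.707, -0.0, 0.0]
ft_force: [-0.9, 3.0, 4.9]
grip_width: 0.409
```

servo_tool(motion=[[0.3, 0, 0, -0.005, 0, 0, 0], [0.3, 0, 0, -0.012, 0, 0, 0], [0.3, 0, 0, -0.02, 0, 0, 0], [0.3, 0, 0, -0.035, 0, 0, 0], [0.3, 0, 0, -0.06, 0, 0, 0], [0.3, -0.02, 0.025, -0.06, 0, 0, 0], [0.3, -0.05, 0.055, -0.06, 0, 0, 0], [0.3, -0.08, 0.09, -0.06, 0, 0, 0], [0.3, -0.11, 0.125, -0.06, 0, 0, 0], [0.3, -0.13, 0.15, -0.045, 0, 0, 0], [0.3, -0.14, 0.159, -0.02, 0, 0, 0], [0.3, -0.14, 0.159, 0.01, 0, 0, 0], [0.3, -0.14, 0.159, 0.04, 0, 0, 0], [0.3, -0.14, 0.159, 0.055, 0, 0, 0], [0.3, -0.14, 0.159, 0.055, 0, 0, 0], [0.3, -0.14, 0.159, 0.055, 0, 0, 0]])

```text
clock: 13.88
position: [0.4642, 0.1495, 0.0555]
ee_rot: [-0.707, 0.707, -0.0, 0.001]
ft_force: [-0.1, 0.5, -1.2]
grip_width: 0.402
```

Run:
```python
from h import *
p,d,w=cloud("side"); print(monitor.get_obs()["position"])
cv2.imwrite("pics/s4.png",cv2.resize(p[150:350,220:420],None,fx=3,fy=3))
p,d,w=cloud("top")
near=(np.hypot(w[...,0]-.62,w[...,1]-.01)<.1)
for z,r in ((.08,.093),(.04,.059),(.008,.016)): print(z,ell("top",near&(w[...,2]>z),r))
n=(np.hypot(w[...,0]-.449,w[...,1]+.173)<.07)
h=cv2.cvtColor(p,cv2.COLOR_BGR2HSV)
print("bowl",ell("top",n&(w[...,2]>.03),.040),ell("top",n&(h[...,1]<45),.04))
```

```text
[0.46419406 0.14944252 0.05551185]
0.08 [[621.8, 9.0, 33.3, 36.1]]
0.04 [[623.3, 8.6, 101.1, 101.5]]
0.008 [[624.3, 8.5, 126.0, 126.2]]
bowl [[449.6, -174.2, 53.4, 54.5]] [[448.0, -169.9, 68.3, 70.2]]
```

View pics/s4.png

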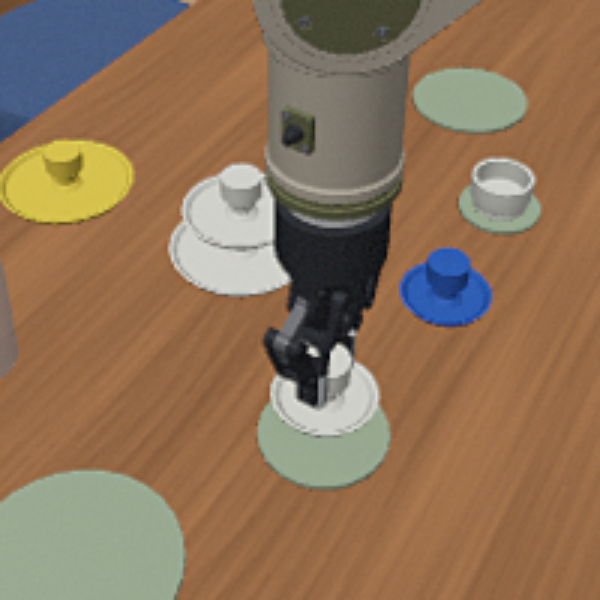

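The bowl is centred on mat a to within about 1 mm, and the small tier hangs upright over mat b. I'll lower it.

servo_tool(motion=[[0.3, 0, 0, 0.008, 0, 0, 0], [0.3, 0, 0, 0.014, 0, 0, 0], [0.3, 0, 0, 0.019, 0, 0, 0], [0.3, 0, 0, 0.022, 0, 0, 0], [0.3, 0, 0, 0.024, 0, 0, 0], [0.3, 0, 0, 0.025, 0, 0, 0], [0.3, 0, 0, 0.026, 0, 0, 0], [0.3, 0, 0, 0.026, 0, 0, 0]])

```text
clock: 14.98
position: [0.464, 0.1496, 0.0295]
ee_rot: [-0.707, 0.707, -0.001, 0.0]
ft_force: [-3.9, -0.4, 13.0]
grip_width: 0.406
```

servo_tool(motion=[[0.41, 0, 0, 0, 0, 0, 0], [0.5, 0, 0, 0, 0, 0, 0], [0.7, 0, 0, 0, 0, 0, 0], [1, 0, 0, 0, 0, 0, 0], [1, 0, 0, 0, 0, 0, 0], [1, 0, 0, -0.02, 0, 0, 0], [1, 0, 0, -0.05, 0, 0, 0], [1, 0, 0, -0.1, 0, 0, 0], [1, 0.02, -0.03, -0.13, 0, 0, 0], [1, 0.06, -0.07, -0.13, 0, 0, 0], [1, 0.1, -0.11, -0.13, 0, 0, 0], [1, 0.1406, -0.1583, -0.13, 0, 0, 0], [1, 0.1406, -0.1583, -0.13, 0, 0, 0], [1, 0.1406, -0.1583, -0.1, 0, 0, 0], [1, 0.1406, -0.1583, -0.07, 0, 0, 0], [1, 0.1406, -0.1583, -0.05, 0, 0, 0], [1, 0.1406, -0.1583, -0.036, 0, 0, 0], [1, 0.1406, -0.1583, -0.036, 0, 0, 0]])

```text
clock: 17.23
position: [0.6211, 0.0086, 0.0637]
ee_rot: [-0.707, 0.707, 0.0, -0.0]
ft_force: [0.5, 0.3, 0.9]
grip_width: 0.996
```

Run:
```python
from h import *
p,d,w=cloud("side"); print(monitor.get_obs()["position"])
cv2.imwrite("pics/s5.png",cv2.resize(p[150:350,220:420],None,fx=3,fy=3))
p,d,w=cloud("top")
n=(np.hypot(w[...,0]-.464,w[...,1]-.149)<.07)
print("small",ell("top",n&(w[...,2]>.013),.022),ell("top",n&(w[...,2]>.04),.056))
```

```text
[0.62172483 0.00864282 0.06464314]
small [[464.0, 147.8, 76.2, 76.6]] [[463.5, 146.9, 34.1, 35.5]]
```

View pics/s5.png

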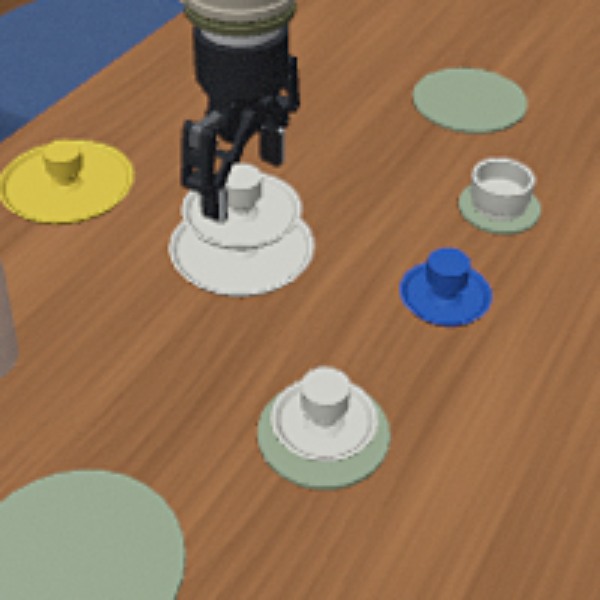

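The small tier is centred: (464.0, 147.8) against mat b at (464.7, 148.1). The jaws straddle the medium head. I'll raise 1 mm and close.

servo_tool(motion=[[0.85, 0, 0, -0.001, 0, 0, 0], [0.7, 0, 0, -0.001, 0, 0, 0], [0.58, 0, 0, -0.001, 0, 0, 0], [0.5, 0, 0, -0.001, 0, 0, 0], [0.44, 0, 0, -0.001, 0, 0, 0], [0.4, 0, 0, -0.001, 0, 0, 0], [0.35, 0, 0, -0.001, 0, 0, 0], [0.3, 0, 0, -0.001, 0, 0, 0], [0.3, 0, 0, -0.001, 0, 0, 0], [0.3, 0, 0, -0.001, 0, 0, 0]], grip_force=45)

```text
clock: 18.58
position: [0.6218, 0.0087, 0.0655]
ee_rot: [-0.707, 0.707, -0.0, 0.0]
ft_force: [-0.0, 2.8, 4.4]
grip_width: 0.403
```

servo_tool(motion=[[0.3, 0, 0, -0.005, 0, 0, 0], [0.3, 0, 0, -0.012, 0, 0, 0], [0.3, 0, 0, -0.02, 0, 0, 0], [0.3, 0, 0, -0.035, 0, 0, 0], [0.3, 0.01, 0, -0.06, 0, 0, 0], [0.3, 0.04, 0.01, -0.07, 0, 0, 0], [0.3, 0.08, 0.02, -0.07, 0, 0, 0], [0.3, 0.12, 0.03, -0.07, 0, 0, 0], [0.3, 0.16, 0.04, -0.07, 0, 0, 0], [0.3, 0.2, 0.05, -0.07, 0, 0, 0], [0.3, 0.24, 0.06, -0.07, 0, 0, 0], [0.3, 0.28, 0.07, -0.07, 0, 0, 0], [0.3, 0.315, 0.0765, -0.06, 0, 0, 0], [0.3, 0.3417, 0.0765, -0.04, 0, 0, 0], [0.3, 0.3417, 0.0765, -0.01, 0, 0, 0], [0.3, 0.3417, 0.0765, 0.01, 0, 0, 0], [0.3, 0.3417, 0.0765, 0.011, 0, 0, 0], [0.3, 0.3417, 0.0765, 0.011, 0, 0, 0]])

```text
clock: 20.82
position: [0.5457, -0.333, 0.0556]
ee_rot: [0.707, -0.707, 0.001, -0.0]
ft_force: [-0.0, -0.4, -1.8]
grip_width: 0.402
```

Run:
```python
from h import *
p,d,w=cloud("side"); print(monitor.get_obs()["position"])
cv2.imwrite("pics/s6.png",cv2.resize(p[100:260,220:460],None,fx=3,fy=3))
p,d,w=cloud("top")
near=(np.hypot(w[...,0]-.62,w[...,1]-.01)<.1)
for z,r in ((.035,.05),(.008,.016)): print(z,ell("top",near&(w[...,2]>z),r))
```

```text
[ 0.54581917 -0.3331805   0.05580901]
0.035 [[622.9, 8.7, 33.7, 37.0]]
0.008 [[624.3, 8.5, 126.1, 126.3]]
```

View pics/s6.png

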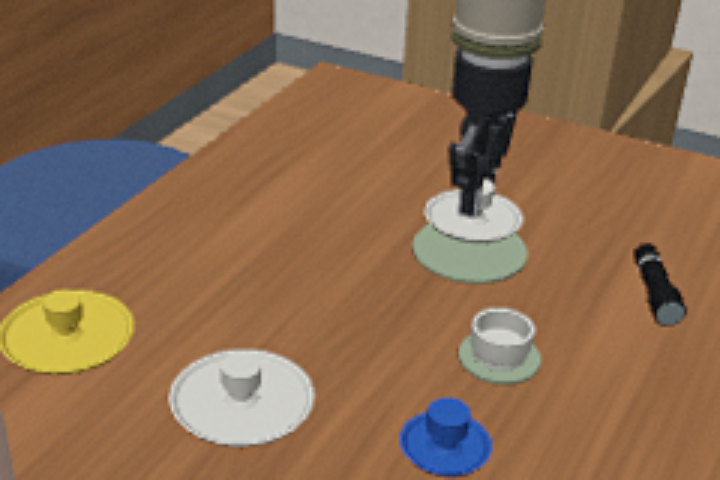

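The medium tier is upright over mat c. I'll lower it to TCP z 0.0285.

servo_tool(motion=[[0.3, 0, 0, 0.008, 0, 0, 0], [0.3, 0, 0, 0.014, 0, 0, 0], [0.3, 0, 0, 0.019, 0, 0, 0], [0.3, 0, 0, 0.022, 0, 0, 0], [0.3, 0, 0, 0.024, 0, 0, 0], [0.3, 0, 0, 0.026, 0, 0, 0], [0.3, 0, 0, 0.027, 0, 0, 0], [0.3, 0, 0, 0.027, 0, 0, 0]])

```text
clock: 21.92
position: [0.5453, -0.3331, 0.0286]
ee_rot: [-0.707, 0.707, -0.0, 0.0]
ft_force: [-3.5, 2.7, 7.3]
grip_width: 0.404
```

servo_tool(motion=[[0.41, 0, 0, 0, 0, 0, 0], [0.5, 0, 0, 0, 0, 0, 0], [0.7, 0, 0, 0, 0, 0, 0], [1, 0, 0, 0, 0, 0, 0], [1, 0, 0, 0, 0, 0, 0], [1, 0, 0, -0.02, 0, 0, 0], [1, 0, 0, -0.05, 0, 0, 0], [1, 0, 0, -0.1, 0, 0, 0], [1, -0.05, -0.01, -0.1, 0, 0, 0], [1, -0.1, -0.02, -0.1, 0, 0, 0], [1, -0.15, -0.035, -0.1, 0, 0, 0], [1, -0.2, -0.05, -0.1, 0, 0, 0], [1, -0.25, -0.06, -0.1, 0, 0, 0], [1, -0.3, -0.07, -0.1, 0, 0, 0], [1, -0.3417, -0.0777, -0.1, 0, 0, 0], [1, -0.3417, -0.0777, -0.1, 0, 0, 0], [1, -0.3417, -0.0777, -0.1, 0, 0, 0]])

```text
clock: 24.05
position: [0.623, 0.0077, 0.1282]
ee_rot: [-0.707, 0.707, -0.001, 0.0]
ft_force: [0.5, -0.2, -0.8]
grip_width: 1.0
```

servo_tool(motion=[[1, 0, 0, 0.03, 0, 0, 0], [1, 0, 0, 0.06, 0, 0, 0], [1, 0, 0, 0.08, 0, 0, 0], [1, 0, 0, 0.095, 0, 0, 0], [1, 0, 0, 0.105, 0, 0, 0], [1, 0, 0, 0.105, 0, 0, 0], [1, 0, 0, 0.105, 0, 0, 0]])

```text
clock: 24.92
position: [0.6233, 0.0086, 0.0231]
ee_rot: [-0.707, 0.707, -0.0, 0.0]
ft_force: [0.0, 0.3, 0.2]
grip_width: 0.997
```

Run:
```python
from h import *
p,d,w=cloud("side"); print(monitor.get_obs()["position"])
cv2.imwrite("pics/s7.png",cv2.resize(p[130:290,200:440],None,fx=3,fy=3))
p,d,w=cloud("top")
n=(np.hypot(w[...,0]-.546,w[...,1]+.333)<.09)
print("medium",ell("top",n&(w[...,2]>.015),.022),ell("top",n&(w[...,2]>.04),.056))
```

```text
[0.6233254  0.00862    0.02313192]
medium [[546.4, -335.7, 101.0, 101.6]] [[545.5, -333.1, 34.3, 38.3]]
```

View pics/s7.png

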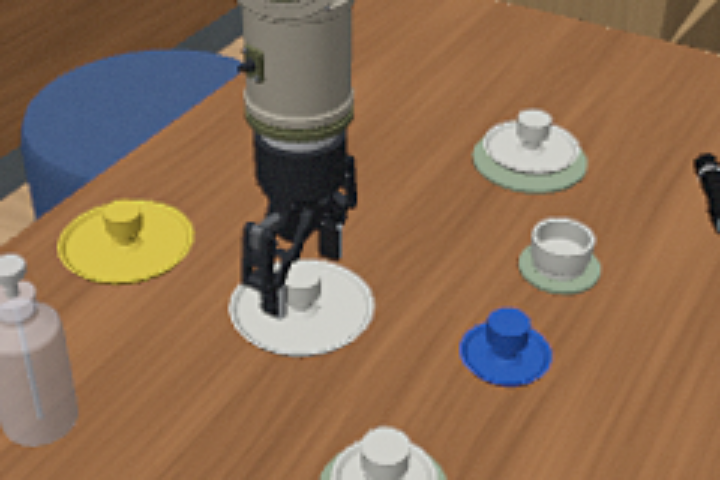

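The medium tier sits centred on mat c, within 2 mm. The jaws straddle the large head, so I'll close.

servo_tool(motion=[[0.85, 0, 0, 0, 0, 0, 0], [0.7, 0, 0, 0, 0, 0, 0], [0.58, 0, 0, 0, 0, 0, 0], [0.5, 0, 0, 0, 0, 0, 0], [0.44, 0, 0, 0, 0, 0, 0], [0.4, 0, 0, 0, 0, 0, 0], [0.35, 0, 0, 0, 0, 0, 0], [0.3, 0, 0, 0, 0, 0, 0], [0.3, 0, 0, 0, 0, 0, 0], [0.3, 0, 0, 0, 0, 0, 0]], grip_force=55)

```text
clock: 26.28
position: [0.6229, 0.009, 0.0227]
ee_rot: [-0.707, 0.707, -0.0, 0.0]
ft_force: [-1.6, 2.7, 5.6]
grip_width: 0.403
```

servo_tool(motion=[[0.3, 0, 0, -0.005, 0, 0, 0], [0.3, 0, 0, -0.012, 0, 0, 0], [0.3, 0, 0, -0.025, 0, 0, 0], [0.3, 0, 0.01, -0.05, 0, 0, 0], [0.3, -0.01, 0.03, -0.08, 0, 0, 0], [0.3, -0.04, 0.055, -0.09, 0, 0, 0], [0.3, -0.08, 0.07, -0.09, 0, 0, 0], [0.3, -0.12, 0.075, -0.09, 0, 0, 0], [0.3, -0.16, 0.075, -0.09, 0, 0, 0], [0.3, -0.2, 0.075, -0.09, 0, 0, 0], [0.3, -0.24, 0.075, -0.09, 0, 0, 0], [0.3, -0.275, 0.07, -0.09, 0, 0, 0], [0.3, -0.305, 0.0685, -0.085, 0, 0, 0], [0.3, -0.3205, 0.0685, -0.07, 0, 0, 0], [0.3, -0.3205, 0.0685, -0.045, 0, 0, 0], [0.3, -0.3205, 0.0685, -0.03, 0, 0, 0], [0.3, -0.3205, 0.0685, -0.03, 0, 0, 0], [0.3, -0.3205, 0.0685, -0.03, 0, 0, 0]])

```text
clock: 28.52
position: [0.555, 0.3289, 0.0532]
ee_rot: [-0.707, 0.708, -0.0, 0.001]
ft_force: [-0.3, 0.1, -2.6]
grip_width: 0.401
```

Run:
```python
from h import *
p,d,w=cloud("side"); print(monitor.get_obs()["position"])
cv2.imwrite("pics/s8.png",cv2.resize(p[150:400,150:450],None,fx=2,fy=2))
```

```text
[0.55507587 0.32908659 0.05335947]
```

View pics/s8.png

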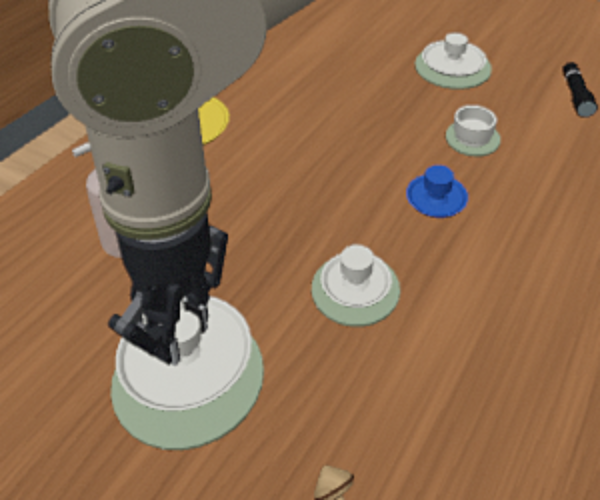

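The large tier is level over mat d. I'll lower it by about 24.5 mm.

servo_tool(motion=[[0.3, 0, 0, 0.007, 0, 0, 0], [0.3, 0, 0, 0.013, 0, 0, 0], [0.3, 0, 0, 0.017, 0, 0, 0], [0.3, 0, 0, 0.02, 0, 0, 0], [0.3, 0, 0, 0.022, 0, 0, 0], [0.3, 0, 0, 0.0235, 0, 0, 0], [0.3, 0, 0, 0.0245, 0, 0, 0], [0.3, 0, 0, 0.0245, 0, 0, 0]])

```text
clock: 29.58
position: [0.5545, 0.3291, 0.0287]
ee_rot: [-0.707, 0.707, -0.0, 0.0]
ft_force: [-3.4, -2.6, 5.4]
grip_width: 0.401
```

servo_tool(motion=[[0.41, 0, 0, 0, 0, 0, 0], [0.5, 0, 0, 0, 0, 0, 0], [0.7, 0, 0, 0, 0, 0, 0], [1, 0, 0, 0, 0, 0, 0], [1, 0, 0, 0, 0, 0, 0], [1, 0, 0, -0.02, 0, 0, 0], [1, 0, 0, -0.05, 0, 0, 0], [1, 0, 0, -0.1, 0, 0, 0], [1, 0, 0, -0.16, 0, 0, 0], [1, 0.06, 0, -0.2, 0, 0, 0], [1, 0.12, 0, -0.2, 0, 0, 0], [1, 0.18, 0, -0.2, 0, 0, 0], [1, 0.24, 0, -0.2, 0, 0, 0], [1, 0.32, 0, -0.2, 0, 0, 0], [1, 0.32, 0, -0.2, 0, 0, 0], [1, 0.32, 0, -0.2, 0, 0, 0]])

```text
clock: 31.58
position: [0.5544, 0.0085, 0.2288]
ee_rot: [-0.706, 0.708, -0.0, 0.0]
ft_force: [-0.1, 0.7, -0.0]
grip_width: 0.996
```

Run:
```python
from h import *
p,d,w=cloud("top"); cv2.imwrite("pics/end_top.png",p)
for n,x,y,r in(("a",.4496,-.1743,.05),("b",.4647,.1481,.07),("c",.5465,-.3341,.09),("d",.5561,.3286,.1)):
    m=np.hypot(w[...,0]-x,w[...,1]-y)<r
    print(n,ell("top",m&(w[...,2]>.015),.04 if n=="a" else .022))
for t in("torch","dispenser"): print(t,[np.round(toworld("top",b["point"]),3) for b in models.boxes_of("top",t)])
p,d,w=cloud("side"); cv2.imwrite("pics/end_side.png",p)
```

```text
a [[449.5, -173.8, 55.3, 58.1]]
b [[464.2, 147.8, 76.1, 76.8]]
c [[546.3, -335.6, 100.9, 101.7]]
d [[556.4, 326.8, 126.0, 126.3]]
torch [array([ 0.348, -0.353,  0.029])]
dispenser [array([0.727, 0.213, 0.109])]
```

View pics/end_side.png

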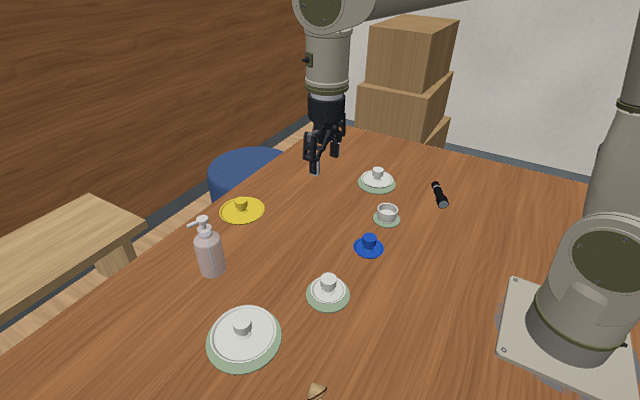

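All four pieces stand upright on their own coasters, each within about 2 mm of centre. The torch and dispenser haven't moved, and the gripper is clear.

```bash
python3 -c "from workcell import ticket; print(ticket.hand_in())"
```

```text
the job is handed in; nothing more can be done
None
```

I took the stand apart from the top down: bowl, then small, medium and large tier, each lowered gently onto its own coaster and released. The job was handed in at about 32 s of the 131 s allowed; hand-in gave no verdict.

- **Centring:** the last top-camera check put all four pieces within about 2 mm of their coaster centres, against the 12 mm allowed. The side picture shows them upright.
- **Bystanders:** the torch and dispenser read within about 3 mm of their starting positions, which is inside measuring error. The blue and yellow look-alikes were not touched.
- **Checks that disagreed:** the first check of the bowl's centring was 6 to 20 mm off in the top view because the arm was partly hiding it. Repeated with a clear view, it read within 1 mm. The two cameras also differ from each other by up to 4 mm.
- **Forces:** the wrist force read at most 13 N at each set-down; the contact force on the coasters was not measured directly.

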